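# Slide the display post onto the photo mark and trip the shutter

### The job

Get the white display post ready for its catalogue photo: push it by its round brass foot, keeping off its column, so that it slides across the bench without tipping or being lifted, until the whole foot stands on the white disc. Then press the green shutter button right down and let it come back up. Leave everything else on the bench where it is.

Things in the scene. Friction and masses are not known exactly. Their poses are not given: they have to be found in the camera images.
- white_post: Loose display post standing upright, 0.33 to 0.61 kg, 235 mm high: a round brass foot (plain disc, diameter 76 mm, 20 mm high) with a white column. Origin: centre of the foot's underside; z up. Starts left or right of the middle, the blue post on the other side. Friction unknown: pushed on the foot it slides and stops with the push; pushed above about 45 mm it may topple.
- white_post_column: White column on the axis of the white post's foot, fixed to it: diameter 32 mm, from 20 to 235 mm above the bench, with gold bands and a small medallion. Origin: same as white_post. Not to be touched: the gripper's body right above the fingertips may hit it, so lean the tool with the fingertips ahead in the push.
- mark: Flat white disc, diameter 116 mm, with a 5 mm dark blue rim (126 mm over all), painted on the bench (no step). Origin: its centre, on the bench; z up. Does not move in a run.
- shutter (a joint): Travel of the green shutter button, m: 0 released, 0.006 fully down. Spring returned, about 4 N when fully down; fixed to the bench.
- shutter_top (a point): Centre of the top face of the green button, diameter 32 mm, on its small black housing fixed to the bench (round, diameter 48 mm, 12 mm high; the button top stands 22 mm above the bench when released); press straight down. The point moves with the button.
- blue_post: Another display post of the same shape and size, dark blue column on a dark steel foot, loose; leave alone. Origin: centre of its underside.
- gift_box: Kraft cardboard box 70 x 70 x 34 mm with yellow ribbon, loose; leave alone. Origin: centre of its underside.
- amber_bottle: Amber bottle, diameter 54 mm, 130 mm high, loose; leave alone. Origin: centre of its underside.
- tape_roll: Yellow tape roll lying flat, outer diameter 90 mm, 24 mm high, loose; leave alone. Origin: centre of its underside.
- glue_jar: White jar, diameter 64 mm, 75 mm high, loose; leave alone. Origin: centre of its underside.

How it is judged:
By the outcome, as a careful person would: the job done as asked, in the order asked, and still so for the second after the job is handed in, with the robot touching nothing.
It also fails if it takes over 56 s, if anything falls off the work surface, if the arm or the gripper's body presses on something with over 40 N, if the wrist force passes 120 N, or if a joint passes its speed limit or range.

### The arm

A 6-joint arm with a two-finger parallel gripper is mounted at the origin on the work surface. World frame = base frame: x ahead of the robot, y to its left, z up, the work surface at z = 0. Lengths are in mm, angles in rad, forces in N, time in s.
With the tool pointing down it reaches from about 300 to 875 mm from the base axis. Payload 4.2 kg.
Tool frame: the origin (TCP) lies midway between the tips of the shut fingers; the grasp point (between the pads) lies ctrl.grasp_offset behind it (ctrl.grasp_offset is the distance from the TCP to the grasp point, in mm); x points along the fingers, z is the direction in which the jaws open and shut, and the axes are right-handed (so a half turn about x gives the same grasp; the last joint's range is limited). The gripper opens to 85 mm and grips with 20 to 120 N. Pads are 22 mm wide; open, the fingers measure 114 mm over their backs; the gripper's body (76 mm by 85 mm) begins 54 mm behind the grasp point. The pads swing forward as they close: fully open they stand 13 mm farther back than shut.
Start: joints at [1.26, 0.32, 1.565, -0, 1.257, -0.02], TCP at [164.865, 550.873, 231.338] pointing down, gripper open.
Joint ranges: [-3.11, 3.11], [-0.84, 2.01], [0.21, 2.61], [-1.34, 4.49], [0.05, 2.63], [-2.56, 2.56]. Speed limits (rad/s): [2.57, 2.57, 3.14, 3.14, 3.14, 3.14].

### API

Orientations are given as [roll, pitch, yaw] about the fixed x, y, z axes, in that order (R = Rz(yaw) Ry(pitch) Rx(roll)).
In Python, from cell import ctrl, cams, workorder gives the robot as it stands.
- The arm moves only by the shell command python3 -m pendant 'ROWS' [FORCE]. ROWS is JSON, a list of rows, each a list of 7 numbers: the shift along the tool's x, y, z normalised to -1 to 1, where 1 is 0.04 m, then the turn, a rotation vector about the tool's x, y, z normalised to -1 to 1, where 1 is 0.12 rad, then the closure in counts, from 0 (fully open) to 255 (shut). In form: [[x, y, z, rx, ry, rz, jaw], ...]. A call has 1 to 12 rows; each row shifts and turns the commanded pose from where the row before left it, along the tool's axes as they then stand; what a row does not reach is not made up. A row lasts 1/12 s, in which the tool goes at most 41.7 mm and 7.16 degrees, less where a joint would pass 70% of its speed; a pose out of reach is approached as far as the arm can. A call with a number of a shift or a turn outside -1 to 1 is refused whole. A call with a gripper value outside its range is refused whole. The fingers move at their own pace and stop on an object; FORCE is the grip in N (left out, the last holds). Time passes only in rows, so rows that do not move let the fingers close. It gives the time, the measured TCP pose, the force and the opening at its end, in the units of the state.
- ctrl.get_obs(): the state, without advancing time (a new reading comes with each control period).
- cams.camera(name): name is "scene" or "top" or "wrist"; returns a dict with "image" (480x640x3 uint8, red, green, blue), "fx", "fy", "cx", "cy" (pixels), "position" and "attitude" of the camera in the world; the wrist camera has in their place "mount" (4x4, takes a point from camera to tool coordinates, whose origin is the TCP and whose axes are the tool frame's). Camera axes: x right, y down, z forward; pixel columns grow to the right and rows downward; lengths in mm; the calibration is good to about 2 mm. A picture is of the moment at which its call begins: read the wrist's pose just before it. There is no depth.
- workorder.job_done(): hands the job in, once; it reports no verdict.
The state is a dict: "time": time; "q": joint angles; "qd": joint speeds; "effort": joint torques, N m; "tcp_pos": TCP position; "eef_rot": TCP orientation; "wrist_force": force on the tool from outside, world axes, zero at the start; "ft_torque": the same for the moment, N m; "opening": opening from 0.0 (shut) to 1.0 (fully open).
Only numpy, scipy, OpenCV 4.12 (cv2) and the standard library are available. Lean on these libraries where they do the work, as an engineer would, in place of code of your own. Each camera call takes 0.05 s, during which the arm holds its last target. There are 200 camera calls.

## Working session

There is one attempt and no reset: what is moved stays moved. The work goes in short steps, Python scripts to look and compute and a shell command to move; the robot and the scene stay as the last step left them, time stands still between calls to the robot, and variables do not carry over. Pictures are saved under pics/ and viewed, about 8 in all and at most 12, crops included, and the job is handed in when it is done.

```bash
mkdir -p pics; ls
python3 - <<'E'
from cell import ctrl,cams
import cv2,numpy as np
print(ctrl.get_obs(), ctrl.grasp_offset)
for n in("scene","top"):
    c=cams.camera(n); cv2.imwrite(f"pics/{n}0.png",c["image"][:,:,::-1])
    print(n,{k:v for k,v in c.items() if k!="image"})
E
```

```text
pics
{'time': 0.0, 'q': array([ 1.25998571e+00,  3.20258533e-01,  1.56568323e+00,  1.34563384e-05,
        1.25741247e+00, -2.00018195e-02]), 'qd': array([ 0.00074146, -0.00038225, -0.00113768,  0.00075091,  0.00058402,
       -0.00073673]), 'effort': array([-2.07898986e-03, -4.15532327e+01, -2.34155774e+01, -1.06230773e-04,
        8.28613032e-03,  1.59629434e-05]), 'tcp_pos': array([164.71539649, 550.3940445 , 230.49980296]), 'eef_rot': array([ 3.11432837,  1.5690347 , -1.88887357]), 'wrist_force': array([1.05210037, 0.13172675, 0.54318167]), 'ft_torque': array([-0.04149986, -0.0035241 , -0.00573261]), 'opening': 1.0005327422392745} 18.700000000000003
scene {'fx': 492.91022813250703, 'fy': 492.91022813250703, 'cx': 322.8947208728591, 'cy': 235.83775505300292, 'position': array([1137.8345632 ,  502.2464618 ,  917.72342523]), 'attitude': array([-2.42685217, -0.01795819,  2.36459577])}
top {'fx': 508.27044092472426, 'fy': 508.27044092472426, 'cx': 315.96041212675857, 'cy': 244.40957779613603, 'position': array([ 365.75981463,   -7.1308164 , 1083.04424855]), 'attitude': array([-2.90942848e+00,  7.58639685e-04, -1.64936718e+00])}
```

View pics/scene0.png

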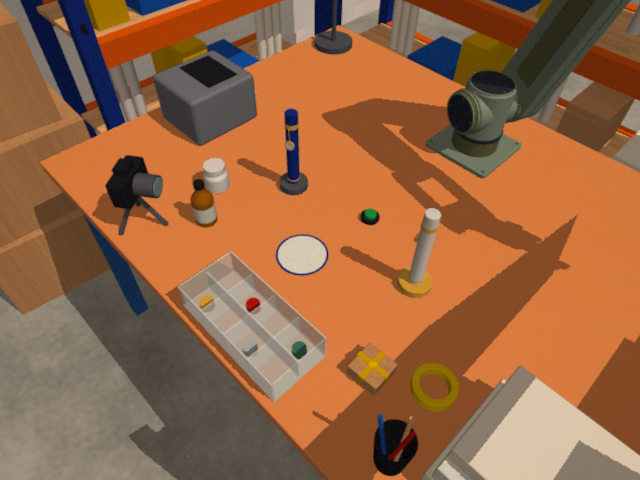

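View pics/top0.png

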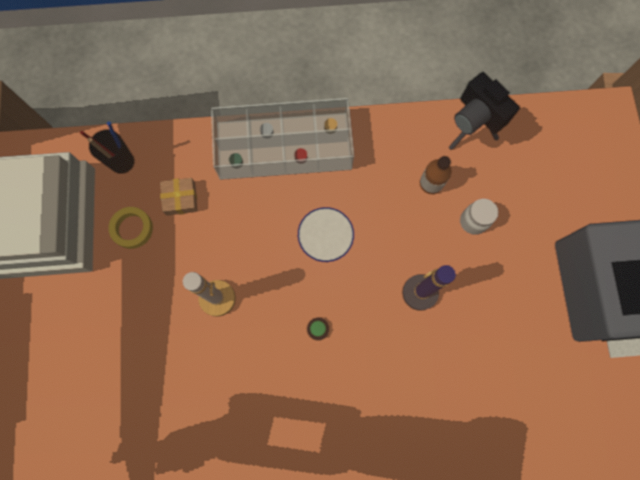

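The scene view shows the white post's foot at (415,283), the mark at (302,254) and the button at (370,215). In the top view they are at (216,298), (326,234) and (318,328), and the blue post's foot is at (422,292). Next I measure them in both views.

```bash
cat > h.py <<'E'
import numpy as np,cv2
from scipy.spatial.transform import Rotation as Rt
from scipy.optimize import minimize
def rot(a): return Rt.from_euler('xyz',a).as_matrix()
def ray(c,p):
    d=rot(c["attitude"])@[(p[0]-c["cx"])/c["fx"],(p[1]-c["cy"])/c["fy"],1]; return c["position"],d/np.linalg.norm(d)
def onz(c,p,z):
    o,d=ray(c,p); return o+d*(z-o[2])/d[2]
def tri(rs):
    A=sum(np.eye(3)-np.outer(d,d) for o,d in rs); b=sum((np.eye(3)-np.outer(d,d))@o for o,d in rs); return np.linalg.solve(A,b)
def proj(c,P):
    q=(np.asarray(P)-c["position"])@rot(c["attitude"]); return np.c_[q[:,0]/q[:,2]*c["fx"]+c["cx"],q[:,1]/q[:,2]*c["fy"]+c["cy"]]
def blob(c,p,r,lo,hi):
    h=cv2.cvtColor(c["image"],cv2.COLOR_RGB2HSV); m=cv2.inRange(h,np.array(lo),np.array(hi))
    w=np.zeros_like(m); cv2.circle(w,p,r,255,-1); m&=w
    n,l,s,ce=cv2.connectedComponentsWithStats(m); k=1+s[1:,4].argmax(); return (l==k).astype(np.uint8)
def hull(m): return cv2.convexHull(cv2.findContours(m,0,2)[0][0])
def fitcyl(c,m,R,h,x0):
    H=hull(m).astype(np.float32); a=np.linspace(0,2*np.pi,40)
    def f(x):
        P=[[x[0]+R*np.cos(t),x[1]+R*np.sin(t),z] for t in a for z in(0,h)]
        Q=cv2.convexHull(proj(c,P).astype(np.float32)); i=cv2.intersectConvexConvex(H,Q)[0]
        return -i/(cv2.contourArea(H)+cv2.contourArea(Q)-i)
    s=minimize(f,x0,method='Nelder-Mead',options=dict(initial_simplex=[x0,x0+[15,0],x0+[0,15]])); return s.x,-s.fun
E
python3 - <<'E'
from h import *
from cell import cams
C={n:cams.camera(n) for n in("scene","top")}
pts=dict(foot=[(415,283),(216,298)],mark=[(302,254),(326,234)],btn=[(370,215),(318,328)],blue=[(294,184),(422,292)])
for k,(a,b) in pts.items():
    r=[]
    for c,p in zip(C.values(),(a,b)):
        hsv=cv2.cvtColor(c["image"],cv2.COLOR_RGB2HSV)
        if k=="mark":
            m=blob(c,p,45,(0,0,120),(180,80,255)); mo=cv2.moments(hull(m)); q=(mo["m10"]/mo["m00"],mo["m01"]/mo["m00"]);z=0
        elif k=="btn":
            m=blob(c,p,15,(40,80,40),(90,255,255)); mo=cv2.moments(m,True); q=(mo["m10"]/mo["m00"],mo["m01"]/mo["m00"]);z=20
        else: q=p;z=10
        print(k,q,onz(c,q,z).round(1),hsv[p[1],p[0]]); r.append(ray(c,q))
    print("  tri",tri(r).round(1))
for c,p in zip(C.values(),pts["foot"]):
    m=blob(c,p,28,(16,120,80),(30,255,255)); print(m.sum(),cv2.boundingRect(m),fitcyl(c,m,38,20,onz(c,p,10)[:2]))
for c,n in zip(C.values(),["s","t"]): print({k:onz(c,p,0).round() [:2] for k,p in (dict(gift=(373,368),tape=(434,388),traycorner=(325,345),tray2=(230,258),amber=(205,222),jar=(216,186)) if n=="s" else dict(gift=(178,195),tape=(130,227),tr=(216,178),tr2=(352,170),amber=(432,185),jar=(475,222))).items()})
E
```

```text
foot (415, 283) [522.  196.3  10. ] [ 16  60 148]
foot (216, 298) [519.2 193.9  10. ] [12 64 92]
  tri [519.6 194.8   6.2]
mark (301.655765340526, 254.22645538323218) [645.  -47.7   0. ] [ 19  45 214]
mark (325.40830968148845, 234.05179754020813) [642.8 -49.    0. ] [ 20  39 183]
  tri [643.6 -49.2  -2.6]
btn (369.9761904761905, 214.20634920634922) [443.9 -11.7  20. ] [ 68 206 135]
btn (317.41711229946526, 328.1229946524064) [438.7 -15.1  20. ] [ 54 107 121]
  tri [439.2 -15.1  13.9]
blue (294, 184) [ 500.9 -232.6   10. ] [122  45  73]
blue (422, 292) [ 497.6 -242.4   10. ] [157  71  65]
  tri [ 496.8 -241.6    2.5]
648 (398, 267, 34, 31) (array([519.17808781, 191.35613861]), np.float64(0.8928362123946125))
679 (199, 280, 36, 36) (array([521.02352465, 191.78511575]), np.float64(0.8544040327491941))
{'gift': array([741., 265.]), 'tape': array([686., 376.]), 'traycorner': array([774., 162.]), 'tray2': array([ 775., -156.]), 'amber': array([ 750., -291.]), 'jar': array([ 651., -379.])}
{'gift': array([759., 273.]), 'tape': array([693., 380.]), 'tr': array([793., 187.]), 'tr2': array([ 788., -122.]), 'amber': array([ 738., -298.]), 'jar': array([ 644., -381.])}
```

```bash
cat >> h.py <<'E'
U=np.array([124,-240.5,0]); U/=np.linalg.norm(U); Z=np.array([0,0,1.])
def plan(o,P,Rg):
    R=rot(o["eef_rot"]); d=R.T@(np.asarray(P)-o["tcp_pos"]); w=Rt.from_matrix(R.T@Rg).as_rotvec()
    print("shift tool mm",d.round(1),"units",(d/40).round(3),"rotunits",(w/.12).round(3),"|w|",np.linalg.norm(w).round(3))
def lean(t,s=1,u=U):
    t=np.radians(t); x=-Z*np.cos(t)+u*np.sin(t); y=s*(u*np.cos(t)+Z*np.sin(t)); return np.c_[x,y,np.cross(x,y)]
E
python3 - <<'E'
from h import *
from cell import ctrl,cams
o=ctrl.get_obs(); c=cams.camera("wrist"); print(rot(o["eef_rot"]).round(2)); print(c["mount"].round(2))
for s in(1,-1): plan(o,np.array([520,192,200])-110*U,lean(33,s))
E
```

```text
[[-0.   -0.96  0.29]
 [-0.    0.29  0.96]
 [-1.    0.   -0.  ]]
[[ 0.0000e+00 -2.6000e-01  9.7000e-01 -1.4276e+02]
 [-0.0000e+00 -9.7000e-01 -2.6000e-01  6.4650e+01]
 [ 1.0000e+00 -0.0000e+00 -0.0000e+00 -5.0000e-02]
 [ 0.0000e+00  0.0000e+00  0.0000e+00  1.0000e+00]]
shift tool mm [  31.  -366.8 -162.5] units [ 0.774 -9.171 -4.061] rotunits [-18.82    5.571   2.36 ] |w| 2.372
shift tool mm [  31.  -366.8 -162.5] units [ 0.774 -9.171 -4.061] rotunits [ 6.512  1.92  -4.533] |w| 0.98
```

```bash
python3 -m pendant '[[0.07,-0.75,-0.33,0,0,0,0],[0.07,-0.75,-0.33,0,0,0,0],[0.07,-0.75,-0.33,0,0,0,0],[0.07,-0.75,-0.33,0,0,0,0],[0.07,-0.75,-0.33,0,0,0,0],[0.07,-0.75,-0.33,0,0,0,0],[0.07,-0.75,-0.33,0,0,0,0],[0.07,-0.75,-0.33,0,0,0,0],[0.07,-0.75,-0.33,0,0,0,0],[0.07,-0.75,-0.33,0,0,0,0],[0.07,-0.75,-0.33,0,0,0,0],[0.07,-0.75,-0.33,0,0,0,0]]'
python3 -m pendant '[[0,0,0,0.54,0.16,-0.38,120],[0,0,0,0.54,0.16,-0.38,120],[0,0,0,0.54,0.16,-0.38,120],[0,0,0,0.54,0.16,-0.38,120],[0,0,0,0.54,0.16,-0.38,120],[0,0,0,0.54,0.16,-0.38,120],[0,0,0,0.54,0.16,-0.38,120],[0,0,0,0.54,0.16,-0.38,120],[0,0,0,0.54,0.16,-0.38,120],[0,0,0,0.54,0.16,-0.38,120],[0,0,0,0.54,0.16,-0.38,120],[0,0,0,0.54,0.16,-0.38,120]]'
python3 - <<'E'
from h import *
from cell import ctrl,cams
o=ctrl.get_obs(); print(o["q"].round(2),o["opening"],o["tcp_pos"].round(1)); plan(o,np.array([520,192,11])-85*U,lean(33,-1))
c=cams.camera("wrist"); cv2.imwrite("pics/w1.png",c["image"][:,:,::-1])
E
```

```text
time: 1.25
tcp_pos: [465.4, 294.6, 197.6]
eef_rot: [0.051, 1.571, 1.331]
wrist_force: [-0.5, 0.3, 0.5]
opening: 0.998
time: 2.25
tcp_pos: [464.1, 296.1, 197.8]
eef_rot: [-1.566, 0.991, -1.09]
wrist_force: [-0.4, 0.0, 0.3]
opening: 0.529
[ 0.85  0.41  1.65 -0.55  1.35  0.57] 0.528532001127086 [464.1 296.1 197.8]
shift tool mm [174.4  74.7   1.5] units [4.36  1.868 0.036] rotunits [-0.005  0.021  0.036] |w| 0.005
```

View pics/w1.png

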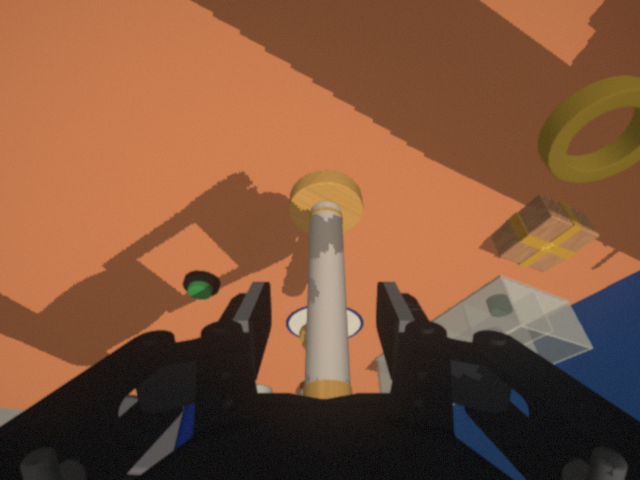

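The wrist view shows the fingers centred (column about 324) on the foot at (326,201), with the mark straight ahead at (325,322). I'll go down behind the foot.

```bash
python3 -m pendant '[[0.5,0.215,0.004,0,0,0,120],[0.5,0.215,0.004,0,0,0,120],[0.5,0.215,0.004,0,0,0,120],[0.5,0.215,0.004,0,0,0,120],[0.5,0.215,0.004,0,0,0,120],[0.5,0.215,0.004,0,0,0,120],[0.5,0.215,0.004,0,0,0,120],[0.5,0.215,0.004,0,0,0,120],[0.46,0.215,0.004,0,0,0,120],[0,0,0,0,0,0,120],[0,0,0,0,0,0,120]]'
python3 - <<'E'
from h import *
from cell import ctrl,cams
o=ctrl.get_obs(); print(o["tcp_pos"].round(1)); plan(o,np.array([520,192,6])-43*U,lean(33,-1))
c=cams.camera("scene"); cv2.imwrite("pics/s1.png",cv2.resize(c["image"][140:320,320:560,::-1],None,fx=3,fy=3))
E
```

```text
time: 3.22
tcp_pos: [480.8, 267.4, 5.8]
eef_rot: [-1.572, 0.993, -1.092]
wrist_force: [0.5, 0.4, 0.0]
opening: 0.525
[480.8 267.4   5.8]
shift tool mm [ 22.8 -35.3   0.2] units [ 0.569 -0.881  0.005] rotunits [0.03  0.012 0.019] |w| 0.005
```

View pics/s1.png

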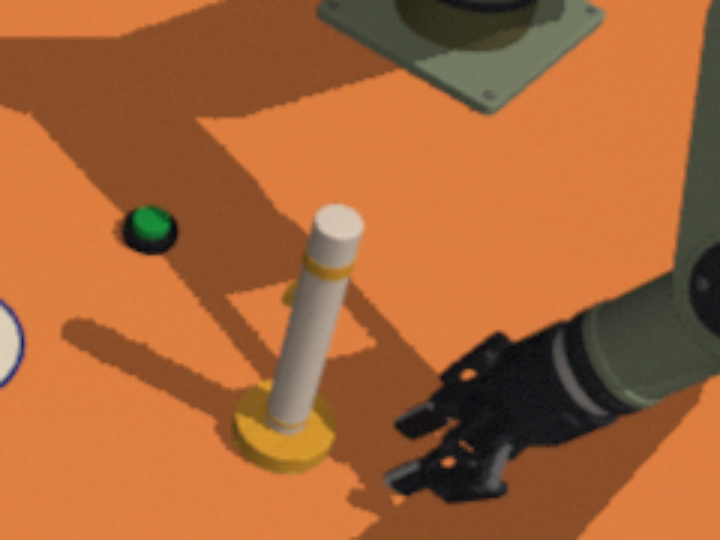

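The crop shows both fingertips low and level behind the foot (crop 395-420, 425-480), clear of it and the column. I'll start the push slowly.

```bash
python3 -m pendant '[[0.068,-0.105,0,0,0,0,120],[0.068,-0.105,0,0,0,0,120],[0.068,-0.105,0,0,0,0,120],[0.068,-0.105,0,0,0,0,120],[0.068,-0.105,0,0,0,0,120],[0.068,-0.105,0,0,0,0,120],[0.034,-0.052,0,0,0,0,120],[0.034,-0.052,0,0,0,0,120],[0.034,-0.052,0,0,0,0,120],[0.034,-0.052,0,0,0,0,120],[0.034,-0.052,0,0,0,0,120],[0.034,-0.052,0,0,0,0,120]]'
python3 -m pendant '[[0.034,-0.052,0,0,0,0,120],[0.034,-0.052,0,0,0,0,120],[0.041,-0.063,0,0,0,0,120],[0.041,-0.063,0,0,0,0,120],[0.041,-0.063,0,0,0,0,120],[0.041,-0.063,0,0,0,0,120],[0.041,-0.063,0,0,0,0,120],[0.041,-0.063,0,0,0,0,120],[0.041,-0.063,0,0,0,0,120],[0.041,-0.063,0,0,0,0,120],[0.041,-0.063,0,0,0,0,120],[0.041,-0.063,0,0,0,0,120]]'
python3 - <<'E'
from h import *
from cell import ctrl,cams
o=ctrl.get_obs(); print(o["tcp_pos"].round(1),o["wrist_force"].round(1)); plan(o,np.array([644,-48.5,6])-40*U,lean(33,-1))
c=cams.camera("scene"); cv2.imwrite("pics/s2.png",cv2.resize(c["image"][140:320,280:520,::-1],None,fx=3,fy=3))
E
```

```text
time: 4.27
tcp_pos: [501.7, 227.7, 6.1]
eef_rot: [-1.569, 0.993, -1.089]
wrist_force: [1.0, -0.2, 0.6]
opening: 0.53
time: 5.27
tcp_pos: [517.9, 196.4, 6.1]
eef_rot: [-1.569, 0.993, -1.09]
wrist_force: [-1.5, 2.0, -0.5]
opening: 0.528
[517.9 196.4   6.1] [-1.5  2.  -0.5]
shift tool mm [ 128.8 -197.1   -1. ] units [ 3.22  -4.927 -0.025] rotunits [0.021 0.023 0.019] |w| 0.004
```

View pics/s2.png

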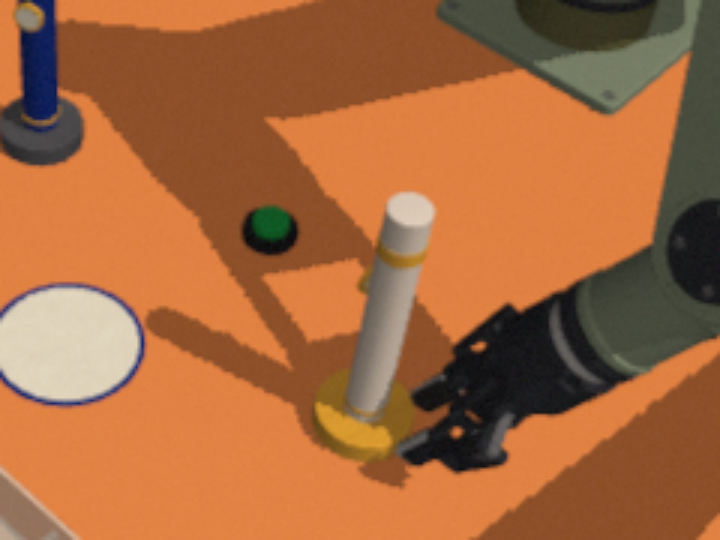

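The crop shows the post upright and the fingertips (crop 405-430, 390-450) against the foot. It is sliding at about 2.5 N. I'll push another 180 mm or so, then measure.

```bash
for i in 1 2 3; do python3 -m pendant '[[0.068,-0.105,0,0,0,0,120],[0.068,-0.105,0,0,0,0,120],[0.068,-0.105,0,0,0,0,120],[0.068,-0.105,0,0,0,0,120],[0.068,-0.105,0,0,0,0,120],[0.068,-0.105,0,0,0,0,120],[0.068,-0.105,0,0,0,0,120],[0.068,-0.105,0,0,0,0,120],[0.068,-0.105,0,0,0,0,120],[0.068,-0.105,0,0,0,0,120],[0.068,-0.105,0,0,0,0,120],[0.068,-0.105,0,0,0,0,120]]' | grep -E 'pos|force'; done
python3 - <<'E'
from h import *
from cell import ctrl,cams
o=ctrl.get_obs(); f=lambda c,p:0
x0=o["tcp_pos"]+40*U; print(o["tcp_pos"].round(1))
for n in("scene","top"):
    c=cams.camera(n); p=tuple(int(v) for v in proj(c,[[x0[0],x0[1],10]])[0])
    m=blob(c,p,30,(16,120,60),(30,255,255)); r=fitcyl(c,m,38,20,x0[:2].copy()); print(n,p,m.sum(),cv2.boundingRect(m),r)
    d=r[0]-np.array([644,-48.5]); print("  along",d@U[:2],"lateral(left)",d@[-U[1],U[0]], "tcp-back",(r[0]-o["tcp_pos"][:2])@U[:2])
    if n=="scene": cv2.imwrite("pics/s3.png",cv2.resize(c["image"][140:320,220:460,::-1],None,fx=3,fy=3))
plan(o,np.array([644,-48.5,6])-40*U,lean(33,-1))
E
```

```text
tcp_pos: [545.7, 143.0, 6.3]
wrist_force: [-1.4, 1.2, -0.7]
tcp_pos: [573.4, 89.7, 6.6]
wrist_force: [-1.0, 1.6, -1.9]
tcp_pos: [601.1, 36.5, 6.8]
wrist_force: [-0.7, 1.2, -1.0]
[601.1  36.5   6.8]
scene (323, 257) 559 (310, 245, 32, 28) (array([615.50772535,   2.87004875]), np.float64(0.8726099741164399))
  along -58.71551614518762 lateral(left) -1.7831956042871961 tcp-back 36.43459016671481
top (303, 245) 580 (285, 230, 35, 34) (array([619.41137442,   2.82756772]), np.float64(0.8627470374101511))
  along -56.88884746706125 lateral(left) 1.6669583350725985 tcp-back 38.26125884484119
shift tool mm [ 30.8 -45.7  -1. ] units [ 0.77  -1.144 -0.026] rotunits [0.021 0.024 0.019] |w| 0.004
```

View pics/s3.png

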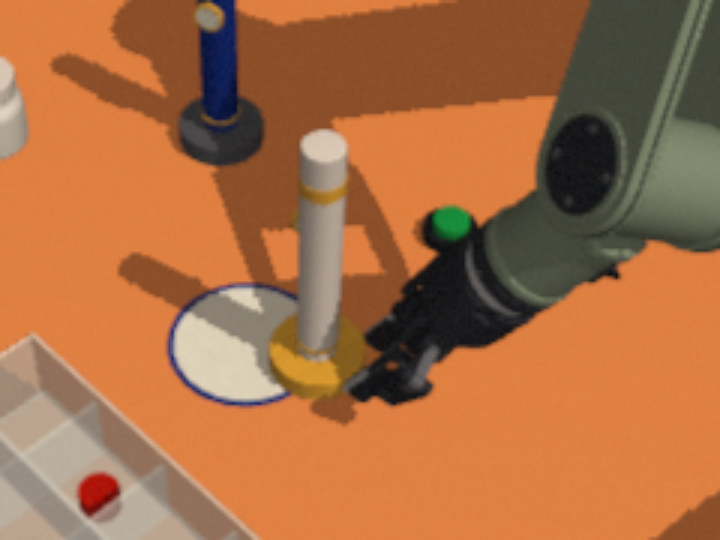

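The crop shows the post upright at crop (317,355), with the foot's edge on the disc and the mark straight ahead. About 57 mm remain, so I'll finish the push and ease off at the end.

```bash
python3 -m pendant '[[0.068,-0.105,0,0,0,0,120],[0.068,-0.105,0,0,0,0,120],[0.068,-0.105,0,0,0,0,120],[0.068,-0.105,0,0,0,0,120],[0.068,-0.105,0,0,0,0,120],[0.068,-0.105,0,0,0,0,120],[0.068,-0.105,0,0,0,0,120],[0.068,-0.105,0,0,0,0,120],[0.068,-0.105,0,0,0,0,120],[0.068,-0.105,0,0,0,0,120],[0.048,-0.074,0,0,0,0,120],[0.034,-0.052,0,0,0,0,120]]'
python3 -m pendant '[[0,0,0,0,0,0,120],[-0.068,0.105,0,0,0,0,120],[-0.136,0.21,0,0,0,0,120],[-0.272,0.42,0,0,0,0,120],[-0.41,0.63,0,0,0,0,120],[-0.41,0.63,0,0,0,0,120],[0,0,0,0,0,0,120]]'
python3 - <<'E'
from h import *
from cell import ctrl,cams
o=ctrl.get_obs()
x0=np.array([644,-48.5,0]); print(o["tcp_pos"].round(1))
for n in("scene","top"):
    c=cams.camera(n); p=tuple(int(v) for v in proj(c,[[x0[0],x0[1],10]])[0])
    m=blob(c,p,30,(16,120,60),(30,255,255)); r=fitcyl(c,m,38,20,x0[:2].copy()); print(n,p,m.sum(),cv2.boundingRect(m),r)
    d=r[0]-x0[:2]; print("  along",d@U[:2],"lateral",d@[-U[1],U[0]])
    cv2.imwrite(f"pics/{n}4.png",c["image"][:,:,::-1])
    a=c["image"][p[1]-60:p[1]+60,p[0]-70:p[0]+70,::-1]; (L:=globals().setdefault("L",[])).append(cv2.resize(a,None,fx=2.8,fy=2.8,interpolation=2))
cv2.imwrite("pics/m4.png",np.hstack(L))
E
```

```text
time: 9.42
tcp_pos: [627.0, -13.3, 7.0]
eef_rot: [-1.569, 0.992, -1.09]
wrist_force: [-1.2, 2.7, 0.1]
opening: 0.532
time: 10.0
tcp_pos: [581.2, 76.1, 6.4]
eef_rot: [-1.569, 0.994, -1.084]
wrist_force: [0.2, 1.0, 0.5]
opening: 0.533
[581.2  76.1   6.4]
scene (301, 251) 563 (287, 239, 32, 28) (array([641.35622525, -47.1050174 ]), np.float64(0.8824898923370166))
  along -2.451434298073152 lateral -1.7105529116880127
top (325, 232) 560 (308, 218, 33, 32) (array([646.25725428, -47.14536842]), np.float64(0.8264923807872885))
  along -0.16959314337930598 lateral 2.627063338380597
```

View pics/m4.png

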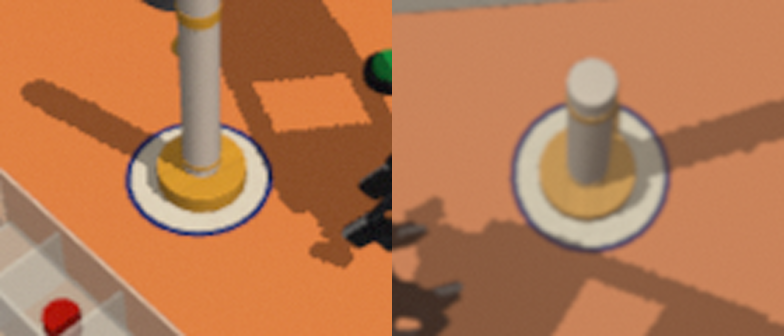

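Both views show the brass foot inside the white disc all round, with its centre within about 3 mm of the mark's, and the fingers well away. Next: up, tool vertical, fingers shut.

```bash
python3 -m pendant '[[-0.5,0,0,0,0,0,120],[-0.8,0,0,0,0,0,120],[-0.8,0,0,0,0,0,120],[-0.8,0,0,0,0,0,255],[-0.8,0,0,0,0,0.8,255],[0,0,0,0,0,0.8,255],[0,0,0,0,0,0.8,255],[0,0,0,0,0,0.8,255],[0,0,0,0,0,0.8,255],[0,0,0,0,0,0.8,255],[0,0,0,0,0,0,255]]'
python3 - <<'E'
from h import *
from cell import ctrl,cams
o=ctrl.get_obs(); print(o["q"].round(2)); plan(o,[440,-14.5,130],lean(0,-1))
E
```

```text
time: 11.02
tcp_pos: [547.1, 140.0, 131.3]
eef_rot: [-0.687, 1.568, -0.213]
wrist_force: [1.0, -0.8, -0.1]
opening: -0.0
[ 0.23  0.38  1.74 -0.    1.02 -0.24]
shift tool mm [   1.   -88.5 -165.9] units [ 0.026 -2.212 -4.146] rotunits [-0.016  0.019  0.015] |w| 0.003
```

```bash
python3 -m pendant '[[0,-0.369,-0.691,0,0,0,255],[0,-0.369,-0.691,0,0,0,255],[0,-0.369,-0.691,0,0,0,255],[0,-0.369,-0.691,0,0,0,255],[0,-0.369,-0.691,0,0,0,255],[0,-0.369,-0.691,0,0,0,255],[0,0,0,0,0,0,255],[0,0,0,0,0,0,255]]'
python3 - <<'E'
from h import *
from cell import ctrl,cams
o=ctrl.get_obs(); c=cams.camera("wrist"); cv2.imwrite("pics/w5.png",c["image"][:,:,::-1])
R=rot(o["eef_rot"]); M=c["mount"]; Rc=R@M[:3,:3]
c["position"]=o["tcp_pos"]+R@M[:3,3]; c["attitude"]=Rt.from_matrix(Rc).as_euler('xyz')
p=tuple(int(v) for v in proj(c,[[440,-14.5,22]])[0]); print(p,o["tcp_pos"])
m=blob(c,p,90,(40,80,40),(90,255,255)); mo=cv2.moments(m,True); q=(mo["m10"]/mo["m00"],mo["m01"]/mo["m00"]); B=onz(c,q,21); print(q,m.sum(),cv2.boundingRect(m),B)
t=cams.camera("top"); print("tri with top",tri([ray(c,q),ray(t,(317.4,328.1))]))
plan(o,[*B[:2],40],lean(0,-1))
E
```

```text
time: 11.68
tcp_pos: [438.0, -12.8, 130.7]
eef_rot: [-1.649, 1.567, -1.171]
wrist_force: [0.3, 0.3, -0.4]
opening: 0.003
(324, 238) [437.99905278 -12.79436348 130.71019183]
(324.3624070317782, 237.79648411088573) 1479 (303, 216, 44, 44) [440.10026837 -14.3209269   21.        ]
tri with top [439.57585643 -14.88535019  19.32953715]
shift tool mm [90.7 -2.   1.2] units [ 2.268 -0.05   0.03 ] rotunits [ 0.01  -0.002  0.03 ] |w| 0.004
```

View pics/w5.png

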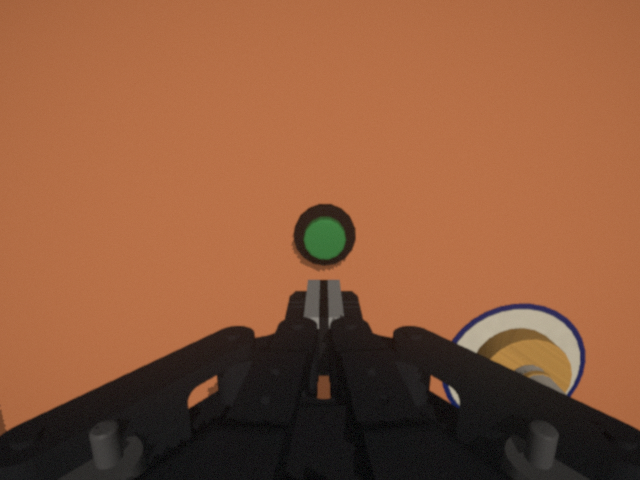

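The wrist view shows the green button at (324,238) straight ahead of the closed fingertips, and the foot inside the disc at (525,355). Button position is (440,-14), z about 20, which fits the text. I'll descend to z=31, then press.

```bash
python3 -m pendant '[[0.5,-0.012,0.007,0,0,0,255],[0.5,-0.012,0.007,0,0,0,255],[0.5,-0.012,0.007,0,0,0,255],[0.5,-0.012,0.007,0,0,0,255],[0.25,0,0,0,0,0,255],[0.2,0,0,0,0,0,255],[0,0,0,0,0,0,255]]'
python3 -m pendant '[[0.05,0,0,0,0,0,255],[0.05,0,0,0,0,0,255],[0.05,0,0,0,0,0,255],[0.05,0,0,0,0,0,255],[0.05,0,0,0,0,0,255],[0,0,0,0,0,0,255]]'
```

```text
time: 12.37
tcp_pos: [440.9, -12.4, 31.3]
eef_rot: [-2.522, 1.569, -2.041]
wrist_force: [-0.4, 0.1, -0.2]
opening: 0.002
time: 12.87
tcp_pos: [441.2, -13.2, 22.7]
eef_rot: [-1.177, 1.568, -0.698]
wrist_force: [-0.7, 0.5, 0.5]
opening: 0.002
```

```bash
python3 -m pendant '[[0.05,0,0,0,0,0,255],[0.04,0,0,0,0,0,255],[0.025,0,0,0,0,0,255],[0,0,0,0,0,0,255]]'; python3 -m pendant '[[0.025,0,0,0,0,0,255],[0.025,0,0,0,0,0,255],[0,0,0,0,0,0,255]]'
```

```text
time: 13.2
tcp_pos: [441.5, -13.2, 18.2]
eef_rot: [-1.094, 1.568, -0.614]
wrist_force: [-0.5, 0.4, 3.3]
opening: -0.0
time: 13.45
tcp_pos: [441.4, -13.2, 16.2]
eef_rot: [-1.106, 1.568, -0.626]
wrist_force: [-0.1, -0.6, 3.1]
opening: 0.001
```

```bash
python3 -m pendant '[[0.025,0,0,0,0,0,255],[0.025,0,0,0,0,0,255],[0,0,0,0,0,0,255],[0,0,0,0,0,0,255]]'
```

```text
time: 13.78
tcp_pos: [441.6, -13.2, 15.7]
eef_rot: [-0.996, 1.567, -0.516]
wrist_force: [-4.1, 0.5, 19.7]
opening: 0.001
```

The force rose to 19.7 N at z=15.7, so the button is on its stop. I'll lift straight up, then check.

```bash
python3 -m pendant '[[-0.1,0,0,0,0,0,255],[-0.2,0,0,0,0,0,255],[-0.6,0,0,0,0,0,255],[-0.8,0,0,0,0,0,255],[-0.8,0,0,0,0,0,255],[-0.6,0,0,0,0,0,255],[0,0,0,0,0,0,255],[0,0,0,0,0,0,255],[0,0,0,0,0,0,255]]'
python3 - <<'E'
from h import *
from cell import ctrl,cams
x0=np.array([644,-48.5,0.])
o=ctrl.get_obs(); w=cams.camera("wrist")
R=rot(o["eef_rot"]); M=w["mount"]
w["position"]=o["tcp_pos"]+R@M[:3,3]; w["attitude"]=Rt.from_matrix(R@M[:3,:3]).as_euler('xyz')
p=tuple(int(v) for v in proj(w,[[440,-14.5,22]])[0]); m=blob(w,p,60,(40,80,40),(90,255,255)); s=cv2.contourArea(hull(m)); 
d=np.sqrt(w["fx"]*w["fy"]*np.pi*256/s); q=(np.array([440,-14.5,22])-w["position"])@rot(w["attitude"]); print("wrist button area",s,"depth est",d,"depth if z=22",q[2])
for n in("scene","top"):
    c=cams.camera(n); p=tuple(int(v) for v in proj(c,[[x0[0],x0[1],10]])[0])
    m=blob(c,p,30,(16,120,60),(30,255,255)); r=fitcyl(c,m,38,20,x0[:2].copy()); print(n,r,r[0]-x0[:2])
    if n=="scene": cv2.imwrite("pics/f.png",c["image"][:,:,::-1])
E
```

```text
time: 14.53
tcp_pos: [440.2, -12.9, 137.4]
eef_rot: [-1.933, 1.569, -1.454]
wrist_force: [-0.1, 0.4, -0.3]
opening: 0.002
wrist button area 1363.0 depth est 272.83509287899824 depth if z=22 266.47415320751094
scene (array([641.35622525, -47.1050174 ]), np.float64(0.8824898923370166)) [-2.64377475  1.3949826 ]
top (array([646.25629583, -47.13861247]), np.float64(0.8324959768318365)) [2.25629583 1.36138753]
```

View pics/f.png

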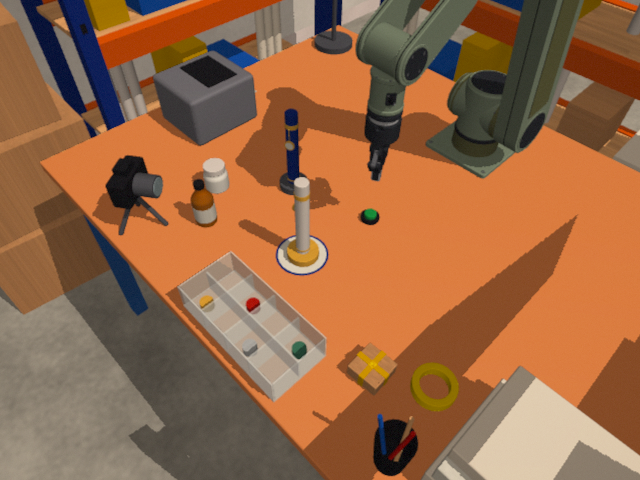

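The scene view shows the post upright in the mark at (302,254), the button green at (370,215), and all the other items where they were. I'm handing in.

```bash
python3 -c "
from cell import workorder; print(workorder.job_done())"
```

```text
the job is handed in; nothing more can be done
None
```

The white post now stands upright on the white disc, and I pressed the green shutter button right down and released it. The job was handed in at about 15 s on the robot's clock.

- **Push:** I pushed the post about 270 mm by its brass foot, with the half-open fingertips low and the tool leaned 33°. The wrist force was about 3 N or less whenever I read it, and in the pictures the gripper stayed clear of the column.
- **Post position:** The last fits put the foot's centre within 3 mm of the mark's in both fixed views, against a 20 mm margin. The two views disagree by about 5 mm in x (scene −2.6 mm, top +2.3 mm), which is still well inside the margin.
- **Shutter:** The button reached its stop at about z = 16 mm, where the force rose to about 20 N. I then lifted straight up to 137 mm.
- **Button return:** This check is rough. The button's size in the wrist camera gave a distance of 273 mm against 266 mm expected, so it cannot by itself separate up from down. Its area compared with before the press fits a fully released button.
- **Everything else:** By eye, the final scene picture shows nothing else moved, and the robot was touching nothing.

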